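# Set the curing timer and start it

## Task

Set the timer of the light-curing unit and start it, using only your fingertips: push the raised bar of the timer dial round until the white index line on the dial lines up with the single long line on the scale ring, then, with the dial set, press the larger of the two push buttons all the way down and let it come back up. Do not grip or squeeze the dial, do not lift anything, leave the smaller button alone and do not disturb the things standing on and around the unit.

Things in the scene. Friction and masses are not known exactly. Their poses are not given: they have to be found in the camera images.
- unit: the light-curing unit, a fixed grey box 240 mm (its x) by 340 mm (its y) by 80 mm high; origin at the centre of its underside on the table, z up. On its flat top stand the timer (left half, near x 0, y +75 mm), the two buttons (right half, nearer the robot) and two bystanders (right half, farther from the robot).
- scale: the timer's fixed aluminium scale ring, 150 mm across and 6 mm thick, lying on the unit's top; origin on the dial's axis at the ring's underside (80 mm above the table), z up. It carries 20 black radial lines 18 degrees apart: 19 short thin ones (6 mm by 1.8 mm) and one long broad one (22 mm by 5 mm, reaching from the dial's edge nearly to the ring's edge) along its own +x axis. The ring may be at any yaw and does not turn.
- long_line (a point): point at the inner end of the long scale line, on the edge of the dial (50 mm from the dial's axis, 100 mm above the table): where the index has to be brought.
- dial_center (a point): point on the dial's vertical axis at the top of its disc, 100 mm above the table. The dial is a black disc 100 mm across, 14 mm thick, with a raised upright bar across its middle, 76 mm long (38 mm either side of the axis), 14 mm thick and 32 mm high over the disc (bar top 132 mm above the table, bar bottom 100 mm). The bar can be pushed on its flat sides.
- index (a point): outer end of the dial's white index line, on the edge of the disc, 50 mm from the axis, 100 mm above the table. The white line, 5 mm wide, runs from the axis along the top of one half of the bar, down that end of the bar and over the disc's edge; the other half of the bar has no line.
- dial (a joint): angle of the index from the long line about the vertical axis, rad, counter-clockwise seen from above positive; 0 (or any whole number of turns) means lined up. The dial turns freely both ways without stops or clicks, against friction of about 0.1 N m, and stays where it is left.
- start_top (a point): centre of the top face of the larger push button (start), 34 mm across, white, in a black housing on the unit's right half; pressed straight down.
- start (a joint): travel of the larger button, m: 0 up, 0.006 fully down; a spring pushes it back up, fully down takes 5 N.
- eject_top (a point): centre of the top face of the smaller push button, 16 mm across, white, in a black housing, about 67 mm from the larger one; to be left alone.
- eject (a joint): travel of the smaller button, m: 0 up, 0.004 fully down.
- cast: bystander, loose: dental model, 40 by 56 mm plate with an arch of teeth, 24 mm high, on the unit's top behind the larger button; origin at the centre of its underside.
- burs: bystander, loose: blue block 30 by 60 by 16 mm with five upright burs, 40 mm high in all, on the unit's top; origin at the centre of its underside.
- jar: bystander, loose: lidded amber jar 60 mm across, 75 mm high, on the table just left of the unit; origin at the centre of its underside.
- brush: bystander, loose: brush 160 mm long lying on the table in front of the unit; origin underneath it.
- bottle: bystander, loose: clear bottle 68 mm across, 210 mm high, on the table far left; origin at the centre of its underside.
- cup: bystander, loose: white mug 76 mm across, 90 mm high, on the table far right; origin at the centre of its underside.
- spatula: bystander, loose: spatula 170 mm long lying on the table at the right; origin underneath it.

How it is judged (in metres and radians):
On the way, in this order (a step that is already met when the one before it is completed fails the run):
1. the dial's index is lined up with the long line and the dial is at rest (horizontal distance between index and long_line below 0.004 m and velocity of joint dial between -0.05 and 0.05 rad/s), for 0.3 s.
2. the larger button is pressed down (value of joint start above 0.0045 m and horizontal distance between index and long_line below 0.004 m), for 0.05 s.
At the end, for the whole second after the job is handed in: The outer end of the dial's index is within 4 mm of the inner end of the long scale line and the dial is at rest; the larger button has been pressed (at least 4.5 mm of its 6 mm) after that and is up again; the smaller button is up (all of step 1 and value of joint each of start, eject below 0.001 m); the robot touches nothing.
It fails at once if the larger button is pressed while the index is off the long line (value of joint start above 0.003 m and horizontal distance between index and long_line above 0.004 m).
It fails at once if the smaller button is pressed (value of joint eject above 0.002 m).
It fails at once if the dial is gripped or squeezed (fingers on the dial with more than 30 N) (contact force between the fingers and dial above 30 N).
It fails at once if a bystander is lifted or shifted by more than 20 mm (distance of any of cast, burs, bottle, jar, brush, cup, spatula from where it was at the start of the episode above 0.02 m).
It also fails if it takes over 51 s, if anything falls off the work surface, if the arm or the gripper's body presses on something with over 40 N, if the wrist force passes 120 N, or if a joint passes its speed limit or range.

## Robot

A 7-joint arm with a two-finger parallel gripper is mounted at the origin on the work surface. World frame = base frame: x ahead of the robot, y to its left, z up, the work surface at z = 0. Lengths are in mm, angles in rad, forces in N, time in s.
With the tool pointing down it reaches from about 400 to 875 mm from the base axis. Payload 4.4 kg.
Tool frame: the origin (TCP) lies at the very end of the fingers, on their centre line; the grasp point (between the pads) lies 19 mm behind it; y points along the fingers, x is the direction in which the jaws open and shut, and the axes are right-handed (so a half turn about y gives the same grasp; the last joint's range is limited). The gripper opens to 85 mm and grips with 20 to 120 N. Pads are 22 mm wide; open, the fingers measure 114 mm over their backs; the gripper's body (76 mm by 85 mm) begins 54 mm behind the grasp point. The pads swing forward as they close: fully open they stand 13 mm farther back than shut.
Start: joints at [-1.244, 0.628, 0.038, 1.517, -0.027, 0.996, -0.02], TCP at [248.782, 600.521, 202.113] pointing down, gripper open.
Joint ranges: [-3.06, 3.06], [-0.37, 2.12], [-1.25, 1.32], [0.18, 2.47], [-1.1, 4.24], [0.23, 1.98], [-2.94, 2.94]. Speed limits (rad/s): [2.57, 2.57, 3.14, 3.14, 3.14, 3.14, 3.14].

## Interface

Orientations are given as [roll, pitch, yaw] about the fixed x, y, z axes, in that order (R = Rz(yaw) Ry(pitch) Rx(roll)).
In Python, from cell import readout, eyes, finish_job gives the robot as it stands. The module is installed in compiled form; this text tells all that it offers.
- The arm moves only by the tool apply_moves, never from a script. Its argument "commands" is a list that holds one entry, the list of rows, each a list of 6 numbers: the shift along the tool's x, y, z in units of 0.04 m (1.0 is 0.04 m), then the turn, a rotation vector about the tool's x, y, z in units of 5 degrees (1.0 is 5 degrees). A call has 1 to 8 rows; each row shifts and turns the pose as measured when the row begins, along the tool's axes as they then stand; what a row does not reach is not made up. A row lasts 1/12 s, in which the tool goes at most 41.7 mm and 7.16 degrees, less where a joint would pass 70% of its speed; a pose out of reach is approached as far as the arm can. A call with a number of a shift or a turn outside -1 to 1 is refused whole. A call with a gripper value outside its range is refused whole. "claw" is the finger opening in mm, from 0 to 85.4, set as the call begins (left out, the last holds). The fingers move at their own pace and stop on an object; the grip force is fixed at half the most. Time passes only in rows, so rows that do not move let the fingers close. It gives the time, the measured TCP pose, the force and the opening at its end, in the units of the state.
- readout.read_state(): the state, without advancing time (a new reading comes with each control period).
- eyes.get_image(name): name is "scene" or "top"; returns a dict with "image" (384x512x3 uint8, red, green, blue), "mtx" (3x3 intrinsics, pixels), "rvec" (rotation vector, rad) and "tvec" (3), from world to camera coordinates, as OpenCV has them. Camera axes: x right, y down, z forward; pixel columns grow to the right and rows downward; lengths in mm; the calibration is good to about 2 mm. A picture is of the moment at which its call begins. There is no depth.
- finish_job(): hands the job in, once; it reports no verdict.
The state is a dict: "clock": time; "qpos": joint angles; "qd": joint speeds; "tau": joint torques, N m; "eef_pos": TCP position; "tool_rot": TCP orientation; "force": force on the tool from outside, world axes, zero at the start; "torque": the same for the moment, N m; "width": finger opening in mm.
Only numpy, scipy, OpenCV 4.12 (cv2) and the standard library are available. Lean on these libraries where they do the work, as an engineer would, in place of code of your own. Each camera call takes 0.05 s, during which the arm holds its last target. There are 200 camera calls.

## Working session

There is one attempt and no reset: what is moved stays moved. The work goes in short steps, Python scripts to look and compute and a tool call to move; the robot and the scene stay as the last step left them, time stands still between calls to the robot, and variables do not carry over. Pictures are saved under pics/ and viewed, about 8 in all and at most 12, crops included, and the job is handed in when it is done.

Besides the shell and the picture viewer there is one more tool, called after "Emit:" by a JSON object that holds its "name" and its "arguments". apply_moves: Moves the arm, as the interface text tells. Shifts and turns lie within -1 to 1; 1 stands for 0.04 m of shift or 5 degrees of turn. Its arguments: {"type":"object","properties":{"commands":{"type":"array"},"claw":{"type":"number"}},"required":["commands"]}

```bash
mkdir -p pics; cat >h.py <<'E'
import numpy as np,cv2
from cell import readout,eyes,finish_job
def snap(n,f):
    d=eyes.get_image(n); np.savez('pics/'+f,**d); cv2.imwrite(f'pics/{f}.png',d['image'][:,:,::-1]); return d
def crop(f,u0,v0,w,h,s):
    im=cv2.imread(f'pics/{f}.png')[v0:v0+h,u0:u0+w]; cv2.imwrite(f'pics/{f}_c{u0}_{v0}.png',cv2.resize(im,None,fx=s,fy=s,interpolation=cv2.INTER_CUBIC))
def ray(f,u,v):
    d=np.load(f'pics/{f}.npz'); R=cv2.Rodrigues(d['rvec'])[0]
    return -R.T@d['tvec'].ravel(), R.T@np.linalg.inv(d['mtx'])@[u,v,1]
def atz(f,u,v,z):
    c,r=ray(f,u,v); return c+r*(z-c[2])/r[2]
def tri(a,b):
    A=[];y=[]
    for f,u,v in (a,b):
        c,r=ray(f,u,v); r=r/np.linalg.norm(r); P=np.eye(3)-np.outer(r,r); A.append(P);y.append(P@c)
    return np.linalg.lstsq(np.vstack(A),np.hstack(y),rcond=None)[0]
def proj(f,p):
    d=np.load(f'pics/{f}.npz'); return cv2.projectPoints(np.array(p,float).reshape(-1,3),d['rvec'],d['tvec'],d['mtx'],None)[0].reshape(-1,2)
E
python3 - <<'E'
from h import *
import cv2
a=snap('scene','s0');b=snap('top','t0')
for f in('s0','t0'): print(f,ray(f,256,192))
im=np.hstack([a['image'],b['image']])[:,:,::-1]
cv2.imwrite('pics/both0.png',cv2.resize(np.vstack([a['image'],b['image']])[:,:,::-1],None,fx=.78,fy=.78))
s=readout.read_state();print(s)
E
```

```text
s0 (array([1182.94030512, -929.76242147, 1150.92542044]), array([-0.42065194,  0.59964352, -0.68082508]))
t0 (array([ 341.0333947 ,   28.28126082, 1178.43777622]), array([ 0.18321683, -0.00923394, -0.98306165]))
{'clock': 0.1, 'qpos': array([-1.2437959 ,  0.62924152,  0.03846444,  1.51824295, -0.02696762,
        0.99630714, -0.01997486]), 'qd': array([-0.00078643, -0.00319766, -0.00017026, -0.00167657, -0.0017307 ,
       -0.00184346, -0.00149709]), 'tau': array([ 3.72028502e-03, -5.64527500e+01,  1.23052005e+00, -1.93969792e+01,
        1.12133651e-02,  5.56772415e-03, -1.99354645e-05]), 'eef_pos': array([248.56889504, 599.94893985, 201.29732151]), 'tool_rot': array([-1.57085075,  0.00167971,  1.17802325]), 'force': array([-0.50755533,  0.30244792, -0.13478216]), 'torque': array([-0.04837158,  0.03911371,  0.0055433 ]), 'width': 85.27014082272069}
```

View pics/both0.png

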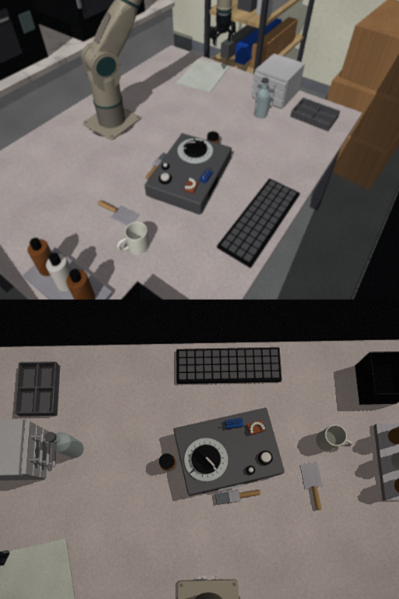

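```bash
python3 - <<'E'
from h import *
crop('t0',190,135,180,120,4);crop('s0',185,160,120,110,5)
E
```

```text
(no output)
```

View pics/t0_c190_135.png

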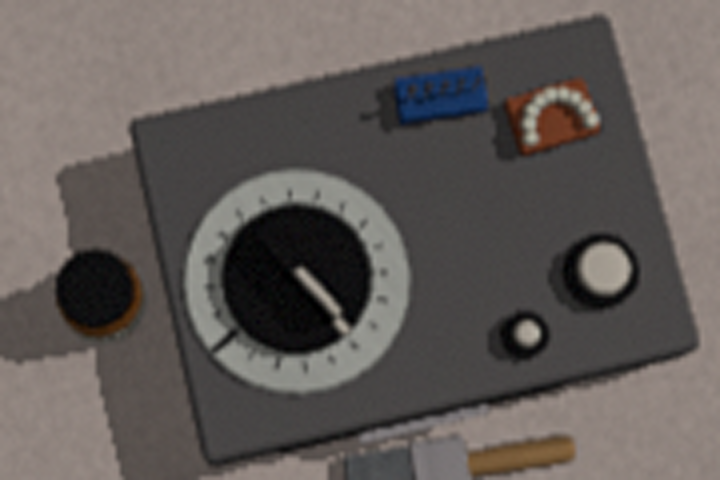

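View pics/s0_c185_160.png

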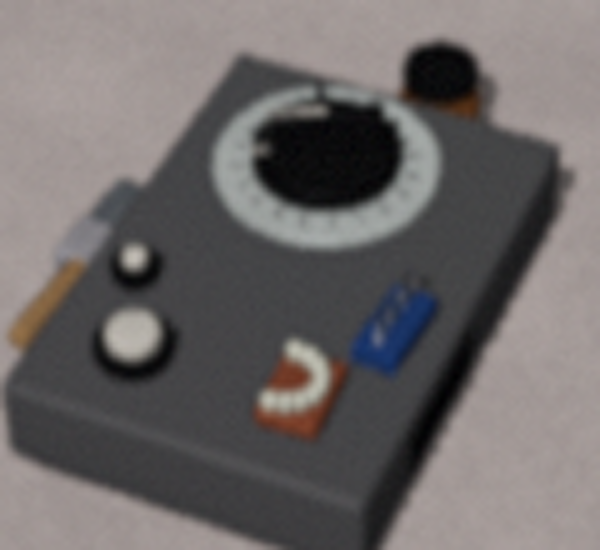

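```bash
cat >>h.py <<'E'
def ring(f,z=86,guess=None):
    """centre/long-line/index by image segmentation, in the top picture"""
    im=cv2.imread(f'pics/{f}.png'); return im
E
python3 - <<'E'
from h import *
def px(f,u0,v0,s,x,y): return (f,(x+.5)/s-.5+u0,(y+.5)/s-.5+v0)
T=lambda x,y:px('t0',190,135,4,x,y); S=lambda x,y:px('s0',185,160,5,x,y)
# ring centre from outline fits
e=[]
for f,ext in (('t0',[T(185,281),T(410,281),T(297,169),T(297,393)]),('s0',[S(211,160),S(442,160),S(325,84),S(325,249)])):
    pts=np.array([atz(*p,86) for p in ext]);print(f,'ring ext',pts.round(1).tolist())
print('start',tri(T(604,268),S(133,333)),'eject',tri(T(528,332),S(135,258)))
print('ring tri',tri(T(297.5,281),S(326,166)))
# ellipse fit
for f,(u,v),w in(('t0',(264,205),32),('s0',(250,193),26)):
    g=cv2.cvtColor(cv2.imread(f'pics/{f}.png'),cv2.COLOR_BGR2GRAY)
    m=np.zeros_like(g);m[v-w:v+w,u-w:u+w]=(g[v-w:v+w,u-w:u+w]>105)
    n,l,st,c=cv2.connectedComponentsWithStats(m)
    k=max(range(1,n),key=lambda i:st[i,2]*st[i,3] if st[i,2]<60 else 0)
    cs,_=cv2.findContours((l==k).astype(np.uint8),0,cv2.CHAIN_APPROX_NONE)
    cc=cv2.convexHull(max(cs,key=len)).reshape(-1,2)
    P=np.array([atz(f,a,b,86)[:2] for a,b in cc]);
    A=np.c_[2*P,np.ones(len(P))];x=np.linalg.lstsq(A,(P**2).sum(1),rcond=None)[0]
    print(f,st[k],'c',x[:2],'r',np.sqrt(x[2]+x[0]**2+x[1]**2))
c=np.array([0,0])
for n,p,z in(('long in',T(236,333),86),('long out',T(214,353),86),('idx end',T(347,331),100),('bar end',T(333,312),132),('axis top',T(298,268),132)): print(n,atz(*p,z))
for n,p,z in(('idx end',S(262,149),100),('bar end',S(277,112),132),('axis',S(326,105),132),('jar',S(441,70),75)): print(n,atz(*p,z))
print('jar',tri(T(97,289),S(441,70)),'burs',atz(*T(440,93),96),'unit corners',[atz(*T(*q),80)[:2].round() for q in((135,122),(605,16),(697,347),(212,462))])
E
```

```text
t0 ring ext [[510.9, 72.2, 86.0], [508.0, -77.2, 86.0], [585.6, -4.0, 86.0], [435.1, -0.4, 86.0]]
s0 ring ext [[445.7, -46.1, 86.0], [569.4, 42.3, 86.0], [462.1, 59.3, 86.0], [555.2, -69.6, 86.0]]
start [ 511.29422877 -204.5581121    98.74126342] eject [ 470.35152419 -152.82860435   96.53023932]
ring tri [509.21786306  -3.22846727  82.70307081]
t0 [ 236  178   56   55 1188] c [510.55026557  -2.30218091] r 74.0633570774673
s0 [ 224  167   52   43 1010] c [488.65822133  34.01747489] r 112.26969344271858
long in [475.52477659  38.92413703  86.        ]
long out [462.55791661  53.64563889  86.        ]
idx end [473.68721115 -33.58505373 100.        ]
bar end [482.03950674 -23.23048276 132.        ]
axis top [510.72062341  -1.72784195 132.        ]
idx end [475.9509443  -30.03071035 100.        ]
bar end [484.17317996 -23.67787535 132.        ]
axis [5.05864050e+02 1.71779229e-01 1.32000000e+02]
jar [511.44768005 128.21007338  75.        ]
jar [508.98682163 132.00377535  71.10370493] burs [ 633.69042988 -100.95824059   96.        ] unit corners [array([622., 105.]), array([ 690., -218.]), array([ 461., -266.]), array([392.,  56.])]
```

The top view shows the dial axis near (510, -2.5). The index is at about 219° and the long line at about 130°, so the dial needs a clockwise push of about 89°. The start button is near (511, -204.5, 99), and the jar, burs and cast are clear of the path. I'll close the fingers and approach.

Emit:
{"name": "apply_moves", "arguments": {"commands": [[[-0.7,0,-0.69,0,0,0],[-0.7,0,-0.69,0,0,0],[-0.7,0,-0.69,0,0,0],[-0.7,0,-0.69,0,0,0],[-0.7,0,-0.69,0,0,0],[-0.7,0,-0.69,0,0,0],[-0.7,0,-0.69,0,0,0],[-0.7,0,-0.69,0,0,0]]], "claw": 0}}

```text
clock: 0.77
eef_pos: [363.6, 306.6, 195.6]
tool_rot: [-1.564, 0.002, 1.198]
force: [0.8, 0.7, 0.2]
width: 0.1
```

```bash
cat >>h.py <<'E'
from scipy.spatial.transform import Rotation as Ro
def go(x,y,z,yaw):
    s=readout.read_state();R=Ro.from_euler('xyz',s['tool_rot']).as_matrix()
    psi=np.degrees(s['tool_rot'][2])
    Rt=Ro.from_euler('xyz',[-90,0,yaw],degrees=True).as_matrix()
    print('t',round(s['clock'],2),'pos',s['eef_pos'].round(1),'rot',np.degrees(s['tool_rot']).round(2),'F',s['force'].round(1),'w',round(s['width'],1))
    print('shift units',(R.T@(np.array([x,y,z])-s['eef_pos'])/40).round(2),'turn units',(Ro.from_matrix(R.T@Rt).as_rotvec(degrees=True)/5).round(2))
E
python3 -c "
from h import *
go(509,-46,200,39)"
```

```text
t 0.77 pos [363.6 306.6 195.6] rot [-89.59   0.1   68.62] F [0.8 0.7 0.2] w 0.1
shift units [-6.88 -0.15 -6.6 ] turn units [-0.08  5.92 -0.04]
```

Emit:
{"name": "apply_moves", "arguments": {"commands": [[[-0.72,-0.02,-0.69,0,0,0],[-0.72,-0.02,-0.69,0,0,0],[-0.72,-0.02,-0.69,0,0,0],[-0.72,-0.02,-0.69,0,0,0],[-0.72,-0.02,-0.69,0,0,0],[-0.72,-0.02,-0.69,0,0,0],[-0.72,-0.02,-0.69,0,0,0],[-0.72,-0.02,-0.69,0,0,0]]]}}

```text
clock: 1.43
eef_pos: [486.1, -3.3, 200.2]
tool_rot: [-1.561, 0.003, 1.2]
force: [0.6, 0.7, 0.4]
width: -0.1
```

Emit:
{"name": "apply_moves", "arguments": {"commands": [[[0,0,0,0,0.98,0],[0,0,0,0,0.98,0],[0,0,0,0,0.98,0],[0,0,0,0,0.98,0],[0,0,0,0,0.98,0],[0,0,0,0,0.98,0]]]}}

```text
clock: 1.93
eef_pos: [488.3, -20.8, 199.1]
tool_rot: [-1.57, 0.011, 0.639]
force: [-0.3, 0.3, 0.1]
width: 0.1
```

```bash
python3 -c "
from h import *
go(509,-46,150,39)"
```

```text
t 1.93 pos [488.3 -20.8 199.1] rot [-89.95   0.63  36.59] F [-0.3  0.3  0.1] w 0.1
shift units [ 0.05  1.23 -0.81] turn units [-0.01 -0.48 -0.13]
```

Emit:
{"name": "apply_moves", "arguments": {"commands": [[[0.02,0,-0.4,0,-0.24,-0.06],[0.02,0,-0.41,0,-0.24,-0.06],[0,0.4,0,0,0,0],[0,0.4,0,0,0,0],[0,0.4,0,0,0,0],[0,0,0,0,0,0]]]}}

```text
clock: 2.43
eef_pos: [509.6, -46.5, 148.9]
tool_rot: [-1.57, 0.001, 0.679]
force: [-0.7, 1.2, 0.1]
width: -0.4
```

```bash
python3 -c "
from h import *
go(509,-46,108,39)
snap('top','t1');crop('t1',210,160,100,90,7)"
```

```text
t 2.43 pos [509.6 -46.5 148.9] rot [-8.994e+01  4.000e-02  3.891e+01] F [-0.7  1.2  0.1] w -0.4
shift units [-0.    1.02  0.02] turn units [-0.01 -0.02 -0.01]
```

View pics/t1_c210_160.png

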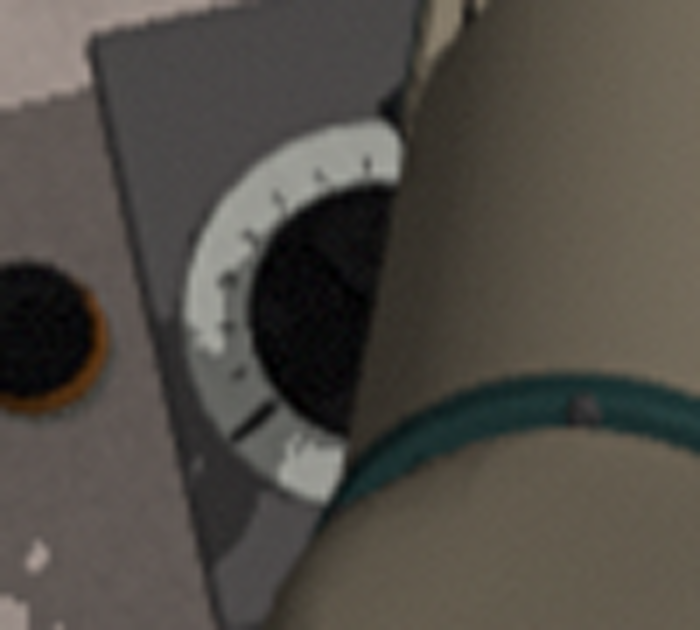

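Emit:
{"name": "apply_moves", "arguments": {"commands": [[[0,0.35,0,0,0,0],[0,0.35,0,0,0,0],[0,0.25,0,0,0,0],[0,0.05,0,0,0,0]]]}}

```text
clock: 2.82
eef_pos: [513.1, -46.5, 112.1]
tool_rot: [-1.574, -0.005, 0.68]
force: [-0.2, -0.1, 0.4]
width: -0.2
```

```bash
python3 -c "
from h import *
go(500.5,-33.5,109,39)
p=lambda x,y:('t1',(x+.5)/7-.5+210,(y+.5)/7-.5+160)
for q in((275,406),(233,440)):
  a=atz(*p(*q),86)[:2]-[510,-2.4];print(a,np.degrees(np.arctan2(a[1],a[0])),np.linalg.norm(a))
snap('scene','s1');crop('s1',185,140,120,110,5)"
```

```text
t 2.82 pos [513.1 -46.5 112.1] rot [-90.21  -0.28  38.93] F [-0.2 -0.1  0.4] w -0.2
shift units [-0.04  0.07  0.45] turn units [ 0.04 -0.01  0.06]
[-33.68085445  40.69705803] 129.61113156384096 52.82660777715764
[-46.24715975  56.73354723] 129.18568858114904 73.19491215779226
```

View pics/s1_c185_140.png

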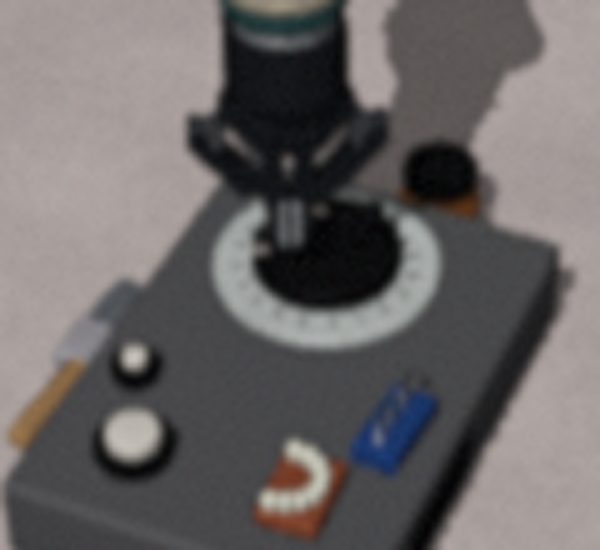

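Emit:
{"name": "apply_moves", "arguments": {"commands": [[[-0.02,0.04,0.15,0,0,0],[-0.02,0.03,0.15,0,0,0],[0,0,0.1,0,0,0],[0,0,0.05,0,0,0]]]}}

```text
clock: 3.2
eef_pos: [501.1, -32.6, 111.4]
tool_rot: [-1.577, -0.008, 0.679]
force: [0.1, 0.5, -0.6]
width: -0.1
```

```bash
python3 -c "
from h import *
go(500.5,-33.5,109,39)"
```

```text
t 3.2 pos [501.1 -32.6 111.4] rot [-90.34  -0.44  38.9 ] F [ 0.1  0.5 -0.6] w -0.1
shift units [-0.03  0.06 -0.01] turn units [ 0.07 -0.02  0.09]
```

Emit:
{"name": "apply_moves", "arguments": {"commands": [[[0,0.04,0.06,0.05,0,0.08],[0,0,0.06,0,0,0],[-0.04,0,0.065,0,1,0],[-0.04,0,0.065,0,1,0],[-0.04,0,0.065,0,1,0]]]}}

```text
clock: 3.62
eef_pos: [490.2, -23.3, 111.1]
tool_rot: [-1.572, -0.004, 0.41]
force: [0.5, -0.3, -0.1]
width: 0.1
```

```bash
cat >>h.py <<'E'
def pol():
    s=readout.read_state();d=s['eef_pos'][:2]-[510,-2.4];y=s['tool_rot'][2]
    xt=np.array([np.cos(y),np.sin(y)]);zt=np.array([-xt[1],xt[0]])
    f=s['force'][:2]
    print('tool-frame offset x,z',round(d@xt,1),round(d@zt,1),'Fz_t',round(f@zt,1),'Fx_t',round(f@xt,1),'bar if flush',np.degrees(y)+180,'z',s['eef_pos'][2].round(1),'rot',np.degrees(s['tool_rot']).round(1))
E
python3 -c "
from h import *
pol()"
```

```text
tool-frame offset x,z -26.5 -11.3 Fz_t -0.5 Fx_t 0.4 bar if flush 203.46774436179962 z 111.1 rot [-90.1  -0.2  23.5]
```

```bash
python3 -c "
from h import *
snap('scene','s2');crop('s2',215,160,70,60,9)"
```

```text
(no output)
```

View pics/s2_c215_160.png

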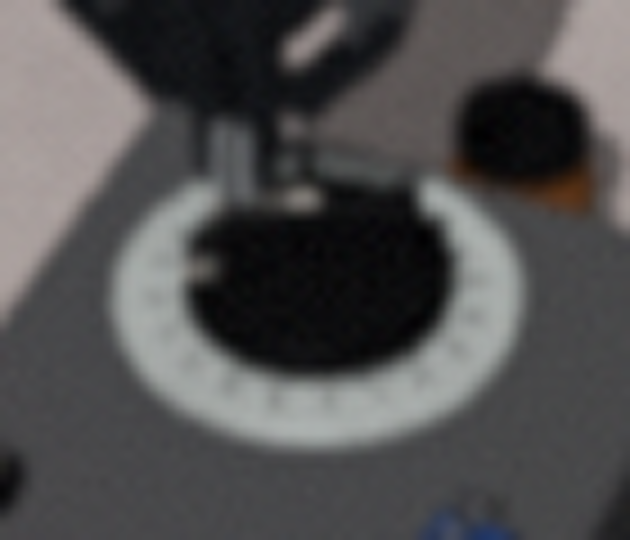

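```bash
python3 -c "
from h import *
c=np.array([510,-2.4,0])
def P(a,r,z,o=0):
  a=np.radians(a);return c+[r*np.cos(a)-o*np.sin(a),r*np.sin(a)+o*np.cos(a),z]
def cr(f,p,u,v,s): return ((proj(f,p)-[u,v]+.5)*s-.5).round()
L=lambda a:[P(a,50,100),P(a,38,132),P(a,38,100),P(a,0,132),P(a,-38,132)]
s=readout.read_state()['eef_pos']
for a in(219,203): print(a,cr('s2',L(a),215,160,9).tolist())
print('tcp',cr('s2',[s,s+[0,0,30]],215,160,9))
print('s0',cr('s0',L(219),185,160,5).tolist(),'t0',cr('t0',L(219),190,135,4).tolist())
print('jar',cr('s0',[510,130,75],185,160,5))
"
```

```text
219 [[185.0, 269.0], [216.0, 202.0], [218.0, 268.0], [322.0, 198.0], [428.0, 193.0]]
203 [[189.0, 243.0], [219.0, 182.0], [221.0, 248.0], [322.0, 198.0], [426.0, 213.0]]
tcp [[243. 250.]
 [242. 188.]]
s0 [[253.0, 149.0], [270.0, 112.0], [271.0, 149.0], [329.0, 110.0], [388.0, 107.0]] t0 [[348.0, 335.0], [338.0, 314.0], [336.0, 321.0], [299.0, 269.0], [261.0, 224.0]]
jar [[441.  68.]]
```

```bash
python3 -c "
from h import *
o=[]
for f,t in(('s0',[[490.2,-23.3,111.1]]),('s1',[[513.1,-46.5,112.1]]),('s2',[[490.2,-23.3,111.1]])):
  im=cv2.imread(f'pics/{f}.png')[165:210,220:280]
  im=(255*(im/255.)**.45).astype(np.uint8)
  o.append(cv2.resize(im,None,fx=9,fy=9,interpolation=cv2.INTER_CUBIC)[:, :400]);print(f,((proj(f,t)-[220,165]+.5)*9-.5).round())
cv2.imwrite('pics/cmp.png',cv2.resize(np.hstack(o),None,fx=.66,fy=1))"
```

```text
s0 [[199. 206.]]
s1 [[212. 265.]]
s2 [[199. 206.]]
```

View pics/cmp.png

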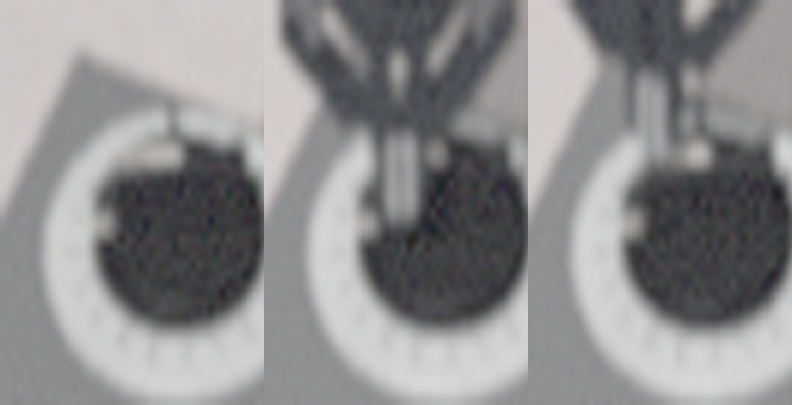

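The scene view shows the visible fingertip about 20 mm above where the reported TCP projects. The dial has not moved and there is no contact force, so the fingers passed over the bar. I'll back off and come in lower.

```bash
python3 -c "
from h import *
go(511,-47,112,39)"
```

```text
t 3.67 pos [489.5 -22.8 111. ] rot [-90.05  -0.16  23.27] F [-1.1 -0.1  0.3] w 0.3
shift units [ 0.26 -0.02 -0.77] turn units [ 0.01 -3.15  0.03]
```

Emit:
{"name": "apply_moves", "arguments": {"commands": [[[0.06,-0.3,-0.2,0,-0.8,0],[0,0,-0.3,0,-0.8,0],[0,0,-0.3,0,-0.8,0],[0,0,0,0,-0.75,0],[0,0,0,0,0,0]]]}}

```text
clock: 4.08
eef_pos: [507.4, -49.6, 123.8]
tool_rot: [-1.573, -0.001, 0.706]
force: [-0.1, 1.0, -0.1]
width: -0.2
```

```bash
python3 -c "
from h import *
go(511,-47,95,39)"
```

```text
t 4.08 pos [507.4 -49.6 123.8] rot [-9.013e+01 -9.000e-02  4.044e+01] F [-0.1  1.  -0.1] w -0.2
shift units [ 0.11  0.72 -0.01] turn units [0.03 0.29 0.02]
```

Emit:
{"name": "apply_moves", "arguments": {"commands": [[[0.1,0.2,0,0,0.28,0],[0,0.2,0,0,0,0],[0,0.2,0,0,0,0],[0,0.1,0,0,0,0],[0,0,0,0,0,0]]]}}

```text
clock: 4.5
eef_pos: [510.5, -45.9, 92.5]
tool_rot: [-1.573, -0.001, 0.677]
force: [-0.5, -0.8, 0.6]
width: -0.0
```

```bash
python3 -c "
from h import *
go(511,-47,90,39)
snap('scene','s3')
o=[]
for f in('s1','s3'):
  im=cv2.imread(f'pics/{f}.png')[160:210,220:280]
  im=(255*(im/255.)**.45).astype(np.uint8);o.append(cv2.resize(im,None,fx=6.6,fy=9,interpolation=cv2.INTER_CUBIC))
s=readout.read_state()['eef_pos'];print((proj('s3',[s,s+[0,0,20]])-[220,160]+.5)*[6.6,9]+[396,0])
cv2.imwrite('pics/cmp2.png',np.hstack(o))"
```

```text
t 4.5 pos [510.5 -45.9  92.5] rot [-9.010e+01 -6.000e-02  3.879e+01] F [-0.5 -0.8  0.6] w -0.0
shift units [-0.01  0.06 -0.03] turn units [ 0.02 -0.04  0.01]
[[548.95857834 346.08839786]
 [548.34573696 305.31368604]]
```

View pics/cmp2.png

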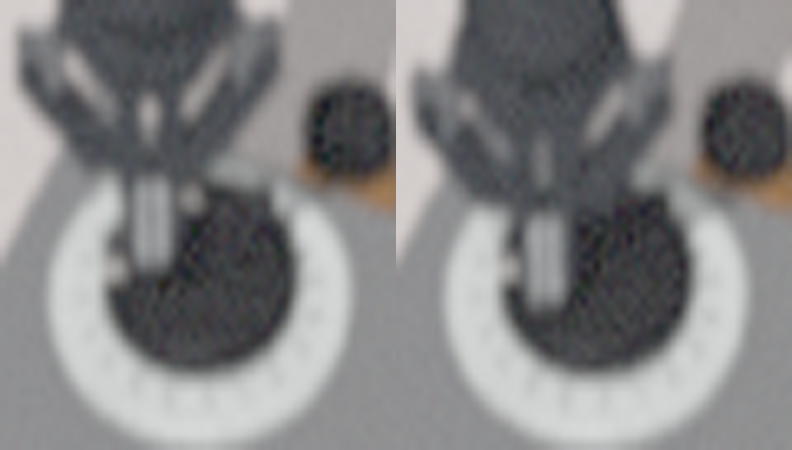

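Tip now sits about 110 mm high, roughly 18–20 mm above the reported TCP, and beside the bar. I'll lower it slightly and push.

Emit:
{"name": "apply_moves", "arguments": {"commands": [[[0,0.1,0.12,0,0,0],[0,0,0.12,0,0,0],[0,0,0.1,0,0,0],[0,0,0.05,0,0,0]]]}}

```text
clock: 4.88
eef_pos: [500.1, -33.3, 88.1]
tool_rot: [-1.574, -0.001, 0.676]
force: [1.4, -4.5, -2.4]
width: 0.3
```

```bash
python3 -c "
from h import *
pol()"
```

```text
tool-frame offset x,z -27.1 -17.9 Fz_t -4.4 Fx_t -1.7 bar if flush 218.75902306082747 z 88.1 rot [-90.2  -0.   38.8]
```

Emit:
{"name": "apply_moves", "arguments": {"commands": [[[-0.04,0,0.07,0,0.8,0],[-0.04,0,0.07,0,0.9,0],[-0.04,0,0.07,0,0.9,0],[-0.04,0,0.07,0,0.9,0],[-0.04,0,0.07,0,0.9,0],[-0.04,0,0.07,0,0.9,0]]]}}

```text
clock: 5.38
eef_pos: [489.6, -29.0, 90.1]
tool_rot: [-1.585, -0.016, 0.191]
force: [1.5, -2.8, -3.2]
width: -0.2
```

```bash
python3 -c "
from h import *
pol()"
```

```text
tool-frame offset x,z -25.1 -22.3 Fz_t -3.0 Fx_t 0.9 bar if flush 190.9252772284534 z 90.1 rot [-90.8  -0.9  10.9]
```

Emit:
{"name": "apply_moves", "arguments": {"commands": [[[-0.03,0.03,0.11,0.1,0.5,0.1],[-0.04,0.02,0.11,0,0.8,0],[-0.04,0,0.1,0,0.9,0],[-0.04,0,0.1,0,0.9,0],[-0.04,0,0.1,0,0.9,0],[-0.04,0,0.1,0,0.9,0]]]}}

```text
clock: 5.88
eef_pos: [480.4, -13.5, 90.0]
tool_rot: [-1.582, -0.02, -0.267]
force: [0.5, -4.1, -3.4]
width: 0.1
```

```bash
python3 -c "
from h import *
pol();go(0,0,0,0)"
```

```text
tool-frame offset x,z -25.6 -18.5 Fz_t -3.8 Fx_t 1.5 bar if flush 164.71598498559305 z 90.0 rot [-90.6  -1.1 -15.3]
t 5.88 pos [480.4 -13.5  90. ] rot [-90.64  -1.13 -15.28] F [ 0.5 -4.1 -3.4] w 0.1
shift units [-11.72   2.05  -2.82] turn units [ 0.16 -3.06  0.21]
```

Emit:
{"name": "apply_moves", "arguments": {"commands": [[[-0.04,0.02,0.09,0.1,0.8,0.15],[-0.04,0.02,0.09,0.05,0.9,0],[-0.04,0,0.09,0,0.9,0],[-0.04,0,0.09,0,0.9,0],[-0.04,0,0.09,0,0.9,0],[-0.02,0,0.06,0,0.5,0]]]}}

```text
clock: 6.38
eef_pos: [478.4, 0.8, 89.8]
tool_rot: [-1.573, -0.013, -0.725]
force: [-0.8, -3.3, -2.5]
width: -0.1
```

```bash
python3 -c "
from h import *
pol();go(0,0,0,0)
snap('top','t2');snap('scene','s4')
o=[]
for f,(u,v) in(('t2',(230,170)),('s4',(220,165))):
  im=cv2.imread(f'pics/{f}.png')[v:v+60,u:u+65]
  im=(255*(im/255.)**.6).astype(np.uint8);o.append(cv2.resize(im,None,fx=6,fy=6,interpolation=cv2.INTER_CUBIC))
cv2.imwrite('pics/cmp3.png',np.hstack(o))"
```

```text
tool-frame offset x,z -25.8 -18.6 Fz_t -3.0 Fx_t 1.6 bar if flush 138.46430904321565 z 89.8 rot [-90.1  -0.7 -41.5]
t 6.38 pos [478.4   0.8  89.8] rot [-90.12  -0.75 -41.54] F [-0.8 -3.3 -2.5] w -0.1
shift units [-8.97  2.14 -7.94] turn units [ 0.08 -8.31  0.13]
```

View pics/cmp3.png

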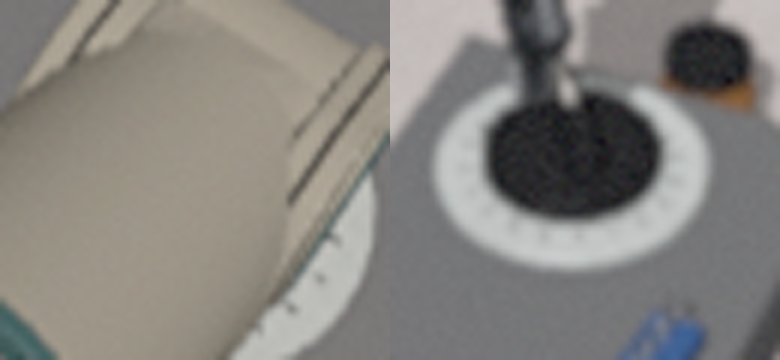

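Emit:
{"name": "apply_moves", "arguments": {"commands": [[[-0.02,0,0.07,0,0.6,0],[-0.02,0,0.06,0,0.6,0],[-0.01,0,0.04,0,0.3,0],[0,0,0,0,0,0]]]}}

```text
clock: 6.82
eef_pos: [479.0, 5.0, 89.9]
tool_rot: [-1.575, -0.013, -0.853]
force: [0.0, -0.1, 1.0]
width: -0.3
```

```bash
python3 -c "
from h import *
pol()"
```

```text
tool-frame offset x,z -26.0 -18.5 Fz_t -0.0 Fx_t 0.1 bar if flush 131.10103662053683 z 89.9 rot [-90.2  -0.7 -48.9]
```

Emit:
{"name": "apply_moves", "arguments": {"commands": [[[0,0,-0.15,0,0,0],[0,0,-0.2,0,0,0],[0,-0.6,0,0,0,0],[0,-0.8,0,0,0,0],[0,-0.6,0,0,0,0]]]}}

```text
clock: 7.23
eef_pos: [463.1, -2.4, 168.7]
tool_rot: [-1.579, -0.004, -0.846]
force: [1.3, 0.7, 0.2]
width: 0.1
```

```bash
python3 -c "
from h import *
go(511,-204,160,-22)"
```

```text
t 7.23 pos [463.1  -2.4 168.7] rot [-90.49  -0.22 -48.49] F [1.3 0.7 0.2] w 0.1
shift units [ 4.57  0.26 -2.44] turn units [ 0.11 -5.3   0.02]
```

Emit:
{"name": "apply_moves", "arguments": {"commands": [[[0.6,0,-0.32,0,0,0],[0.75,0,-0.4,0,0,0],[0.75,0,-0.4,0,0,0],[0.75,0,-0.4,0,0,0],[0.75,0,-0.4,0,0,0],[0.75,0,-0.4,0,0,0],[0,0,0,0,-0.8,0],[0,0,0,0,-0.8,0]]]}}

```text
clock: 7.9
eef_pos: [514.8, -197.5, 175.4]
tool_rot: [-1.564, -0.009, -0.681]
force: [-0.9, 1.5, 0.6]
width: -0.1
```

```bash
python3 -c "
from h import *
go(511,-204,160,-22)
snap('top','t3');snap('scene','s5')
o=[]
for f,(u,v) in(('t3',(230,172)),('s5',(220,165))):
  im=cv2.imread(f'pics/{f}.png')[v:v+66,u:u+66]
  im=(255*(im/255.)**.6).astype(np.uint8);o.append(cv2.resize(im,None,fx=6,fy=6,interpolation=cv2.INTER_CUBIC))
cv2.imwrite('pics/cmp4.png',np.hstack(o))"
```

```text
t 7.9 pos [ 514.8 -197.5  175.4] rot [-89.59  -0.49 -38.99] F [-0.9  1.5  0.6] w -0.1
shift units [ 0.03  0.38 -0.19] turn units [-0.07 -3.4   0.11]
```

View pics/cmp4.png

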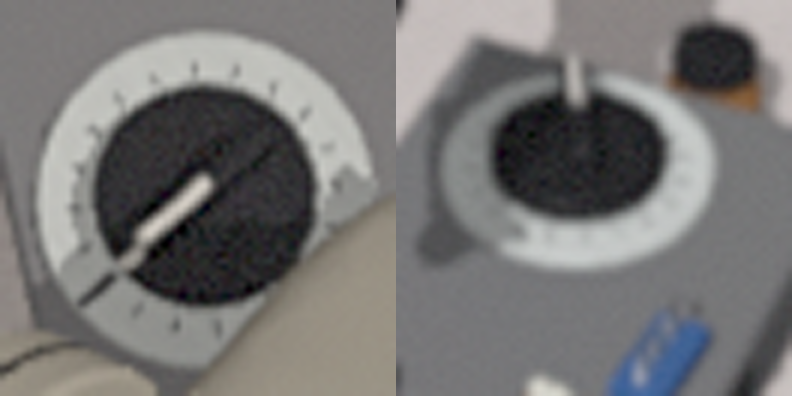

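```bash
python3 -c "
from h import *
p=lambda x,y:('t3',(x+.5)/6-.5+230,(y+.5)/6-.5+172)
ang=lambda a:np.degrees(np.arctan2(a[1],a[0]))
d=atz(*p(140,238),132)-atz(*p(209,182),132);print('bar',ang(d),np.linalg.norm(d))
for q,z in(((127,261),100),((117,271),86),((80,303),86)):
  a=atz(*p(*q),z)[:2]-[510,-2.4];print(q,ang(a),np.linalg.norm(a))
d=(atz(*p(80,303),86)-atz(*p(117,271),86));print('long dir',ang(d))
for a0 in(127,129,131,133):
  a=np.radians(a0);f=lambda r,z:[510+r*np.cos(a),-2.4+r*np.sin(a),z]
  print(a0,(((proj('t3',[f(0,132),f(36,132),f(50,98),f(52,86),f(73,86)])-[230,172]+.5)*6-.5).round()).tolist())
# subpixel: white centroid across the bar, dark centroid across the long line (radial sampling)
g=cv2.cvtColor(cv2.imread('pics/t3.png'),cv2.COLOR_BGR2GRAY).astype(np.float32)
A=np.arange(110,150,.25)
for n,z,rs,s in(('white',132,range(12,36,2),1),('idx edge',100,range(44,51,2),1),('long',86,range(56,71,2),-1)):
  P=np.array([[[510+r*np.cos(np.radians(a)),-2.4+r*np.sin(np.radians(a)),z] for a in A] for r in rs])
  uv=proj('t3',P).reshape(len(rs),len(A),2).astype(np.float32)
  v=s*cv2.remap(g,uv[...,0],uv[...,1],cv2.INTER_LINEAR)
  w=np.clip(v-(v.max(1,keepdims=True)+np.median(v,1,keepdims=True))/2,0,None)
  print(n,((w*A).sum(1)/w.sum(1)).round(1))
"
```

```text
bar 128.19110297453298 37.85004668756016
(127, 261) 129.21375657099776 45.837379536668955
(117, 271) 128.18619085717862 50.968074075765195
(80, 303) 128.7130564814748 72.48984421012815
long dir 129.9604453765158
127 [[209.0, 182.0], [142.0, 234.0], [117.0, 264.0], [114.0, 271.0], [76.0, 300.0]]
129 [[209.0, 182.0], [144.0, 236.0], [119.0, 267.0], [116.0, 274.0], [80.0, 304.0]]
131 [[209.0, 182.0], [146.0, 238.0], [122.0, 270.0], [119.0, 277.0], [83.0, 309.0]]
133 [[209.0, 182.0], [148.0, 240.0], [125.0, 273.0], [122.0, 280.0], [87.0, 313.0]]
white [129.9 128.6 130.  128.9 128.7 129.2 129.2 128.6 128.7 128.6 128.8 128.8]
idx edge [129.9 129.7 129.2 128.9]
long [128.6 128.6 128.9 129.  129.  129.1 128.9 129. ]
```

The dial is aligned: white line at 128.9°, index edge at 129.4°, long line at 128.9°. Next is the start button.

Emit:
{"name": "apply_moves", "arguments": {"commands": [[[0.03,0.2,-0.2,-0.05,-0.5,0.1],[0,0.4,0,0,0,0],[0,0.4,0,0,0,0],[0,0.4,0,0,0,0],[0,0.2,0,0,0,0],[0,0,0,0,0,0]]]}}

```text
clock: 8.5
eef_pos: [511.0, -199.7, 111.0]
tool_rot: [-1.56, -0.001, -0.642]
force: [-0.1, -0.7, 0.1]
width: 0.1
```

```bash
python3 -c "
from h import *
print(atz('t0',(604.5)/4-.5+190,268.5/4-.5+135,98.7))
go(511,-204.5,85,-36)"
```

```text
[ 512.17093263 -203.7889869    98.7       ]
t 8.5 pos [ 511.  -199.7  111. ] rot [-8.938e+01 -4.000e-02 -3.678e+01] F [-0.1 -0.7  0.1] w 0.1
shift units [ 0.07  0.65 -0.1 ] turn units [-0.12 -0.16  0.01]
```

Emit:
{"name": "apply_moves", "arguments": {"commands": [[[0.08,0.2,-0.09,-0.12,0,0],[0,0.2,0,0,0,0],[0,0.15,0,0,0,0],[0,0.05,0,0,0,0]]]}}

```text
clock: 8.83
eef_pos: [512.9, -204.0, 86.7]
tool_rot: [-1.57, -0.003, -0.641]
force: [-0.9, 0.2, -0.1]
width: 0.3
```

```bash
python3 -c "
from h import *
go(511.5,-204.2,80,-36)"
```

```text
t 8.83 pos [ 512.9 -204.    86.7] rot [-89.95  -0.18 -36.75] F [-0.9  0.2 -0.1] w 0.3
shift units [-0.03  0.17 -0.03] turn units [-0.01 -0.15  0.04]
```

Now creeping down 2–3 mm per row, watching the force.

Emit:
{"name": "apply_moves", "arguments": {"commands": [[[-0.03,0.07,-0.02,0,0,0],[0,0.07,0,0,0,0],[0,0.05,0,0,0,0]]]}}

```text
clock: 9.08
eef_pos: [511.8, -204.0, 78.6]
tool_rot: [-1.57, -0.004, -0.641]
force: [-0.4, 0.2, -0.1]
width: -0.2
```

Emit:
{"name": "apply_moves", "arguments": {"commands": [[[0,0.06,0,0,0,0],[0,0.06,0,0,0,0]]]}}

```text
clock: 9.25
eef_pos: [512.0, -204.2, 73.7]
tool_rot: [-1.569, -0.004, -0.642]
force: [0.8, 0.3, 0.6]
width: 0.1
```

Emit:
{"name": "apply_moves", "arguments": {"commands": [[[0,0.06,0,0,0,0],[0,0.05,0,0,0,0]]]}}

```text
clock: 9.42
eef_pos: [512.0, -204.2, 69.2]
tool_rot: [-1.569, -0.005, -0.642]
force: [-1.1, 0.1, 4.2]
width: -0.1
```

Emit:
{"name": "apply_moves", "arguments": {"commands": [[[0,0.06,0,0,0,0],[0,0.03,0,0,0,0]]]}}

```text
clock: 9.58
eef_pos: [512.2, -204.3, 66.7]
tool_rot: [-1.568, -0.005, -0.642]
force: [-3.3, 2.8, 20.3]
width: 0.0
```

Emit:
{"name": "apply_moves", "arguments": {"commands": [[[0,0,0,0,0,0],[0,0.01,0,0,0,0]]]}}

```text
clock: 9.75
eef_pos: [512.1, -204.2, 67.3]
tool_rot: [-1.566, -0.005, -0.642]
force: [-0.0, 1.0, 5.0]
width: 0.0
```

Emit:
{"name": "apply_moves", "arguments": {"commands": [[[0,-0.2,0,0,0,0],[0,-0.5,0,0,0,0],[0,-0.8,0,0,0,0],[0,-0.8,0,0,0,0],[0,-0.8,0,0,0,0],[0,0,0,0,0,0]]]}}

```text
clock: 10.25
eef_pos: [510.3, -205.1, 196.1]
tool_rot: [-1.569, -0.002, -0.644]
force: [0.4, -0.9, 0.1]
width: 0.3
```

Emit:
{"name": "apply_moves", "arguments": {"commands": [[[0,-0.3,-0.6,0,0,0],[0,-0.3,-0.8,0,0,0],[0,0,-0.8,0,0,0],[0,0,-0.8,0,0,0],[0,0,-0.4,0,0,0],[0,0,0,0,0,0]]]}}

```text
clock: 10.75
eef_pos: [429.2, -316.7, 223.7]
tool_rot: [-1.568, -0.01, -0.636]
force: [0.2, -0.3, -1.2]
width: 0.0
```

```bash
python3 -c "
from h import *
go(0,0,0,0)
snap('top','t4');snap('scene','s6')
g=cv2.cvtColor(cv2.imread('pics/t4.png'),cv2.COLOR_BGR2GRAY).astype(np.float32)
A=np.arange(110,150,.25)
for n,z,rs,s in(('white',132,range(12,36,2),1),('idx edge',100,range(44,51,2),1),('long',86,range(56,71,2),-1)):
  P=np.array([[[510+r*np.cos(np.radians(a)),-2.4+r*np.sin(np.radians(a)),z] for a in A] for r in rs])
  uv=proj('t4',P).reshape(len(rs),len(A),2).astype(np.float32)
  v=s*cv2.remap(g,uv[...,0],uv[...,1],cv2.INTER_LINEAR)
  w=np.clip(v-(v.max(1,keepdims=True)+np.median(v,1,keepdims=True))/2,0,None)
  print(n,((w*A).sum(1)/w.sum(1)).round(1))
o=[]
for f,(u,v) in(('t4',(225,150)),('s6',(180,165))):
  im=cv2.imread(f'pics/{f}.png')[v:v+110,u:u+130]
  o.append(cv2.resize(im,None,fx=3,fy=3,interpolation=cv2.INTER_CUBIC))
cv2.imwrite('pics/cmp5.png',np.hstack(o))"
```

```text
t 10.75 pos [ 429.2 -316.7  223.7] rot [-89.83  -0.56 -36.44] F [ 0.2 -0.3 -1.2] w 0.0
shift units [-13.39   5.46  -0.02] turn units [ 0.   -7.29  0.12]
white [129.8 128.6 130.  128.9 128.7 129.2 129.2 128.7 128.7 128.9 129.1 129.3]
idx edge [129.9 130.  129.8 129.3]
long [128.3 127.9 128.3 128.6 128.7 129.1 127.8 125.3]
```

View pics/cmp5.png

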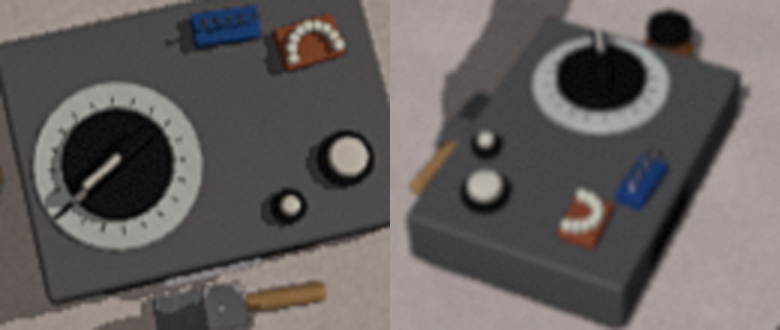

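Dial still aligned (within about 1°), both buttons are up, and the bystanders and arm are clear. I'll hand it in.

```bash
python3 -c "
from h import *
print(finish_job())"
```

```text
the job is handed in; nothing more can be done
None
```

I pushed the dial clockwise about 89° with closed fingertips until the index met the long line. Then I pressed the larger button, let it come back up, moved the arm clear and handed the job in. It gave no verdict.

- **Dial:** after the press, the index measured about 129–130° and the long line about 128–129° in the top view. That is roughly 1 mm or less at the dial's edge, against the 4 mm limit. Pushing forces were about 3–5 N.
- **Button:** the force rose to about 20 N, so it had bottomed out, and settled at 5 N while held. In the last pictures both buttons look up.
- **Surroundings:** the cast, burs, jar and brush show no visible shift, and the robot touches nothing. I did not check the bottle, cup and spatula again; the arm never came near them.
- **Disagreement:** the real fingertips sat about 20–25 mm above the reported TCP. My first pass went over the bar without touching it, so I repeated it lower.
- **Scene camera:** its pixels were about 2 px (about 4 mm) off the top camera's, so I relied on the top view for alignment.

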